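# Park the router stand's spring clamp open

## Task

Open the spring clamp of the grey router stand so that the router can be put in it: draw the stand's upright black knob along its L-shaped slot, away from the jaws, out to its stop, then push it sideways to the end of the slot's side leg until it clicks, and let go so that the clamp stays open. Leave the jar, the screwdriver and the two bottles around it where they are.

Things in the scene. Friction and masses are not known exactly. Their poses are not given: they have to be found in the camera images.
- stand: router stand screwed to the dresser: grey base 240 (x) x 130 (y) x 30 mm high, with two upright jaw plates and a black knob standing out of an L-shaped slot in its top. Origin: centre of its underside. x runs along the base from the knob end (-x, roughly towards the robot) to the jaw end, z up. Fixed jaw: x +103 to +118 mm, top at z 100 mm; nothing but the knob stands nearer than the sprung jaw.
- knob_grip (a point): middle of the upright black knob: a block 24 (stand x) x 18 (stand y) x 40 mm high, rounded edges, 38 to 78 mm above the dresser (base top at 30). Same axes as the stand. Clamp closed, it is at (-15, -11, 58) mm in the stand's frame; pulled out to its stop at (-65, -11, 58); parked at (about -60 to -65, +11, 58).
- slot_corner (a point): corner of the L-shaped slot, at the base's top: (-65, -11, 30) mm in the stand's frame, same axes. The straight leg (16 mm wide; the knob's post is 10 mm thick) comes to it from +x, 50 mm of travel; the side leg (19 mm wide) leaves it towards the stand's +y, 22 mm of travel.
- jaw_top (a point): middle of the top edge of the sprung jaw, an upright plate 116 mm wide (y) and 12 mm thick, top 98 mm above the dresser. It moves with the knob: its near face is always 69 mm from the knob's middle, on the +x side.
- clamp_jaw (a joint): travel of the sprung jaw and knob along the stand's -x, m: 0 closed, 0.050 at the stop. A spring pulls it back with about 3 N closed, 7 N at the stop. The knob can enter the side leg above about 0.044; parked there it rests at 0.044 to 0.050.
- pull_knob (a joint): sideways travel of the knob along the stand's +y, m: 0 in the straight leg, 0.022 at the end of the side leg. Free up to about 0.009, then a sprung detent in the side leg resists (about 4 N) until about 0.016, beyond which it drives the knob on to the end.
- tower: white mesh tower, 120 x 110 mm and 162 mm tall, fixed to the dresser; origin at the centre of its underside. A bystander.
- paint_jar: small jar, 38 mm across, 50 mm tall, standing loose beside the jaws on the stand's -y side; origin at its underside. A bystander.
- screwdriver: screwdriver, 160 mm long, lying loose beside the stand's +y side; its length is its x axis. A bystander.
- thinner: white bottle, 52 mm across, 130 mm tall, loose, beyond the stand; origin at its underside. A bystander.
- glue: black bottle, 48 mm across, 110 mm tall, loose, beyond the stand; origin at its underside. A bystander.

How it is judged:
By the outcome, as a careful person would: the job done as asked, in the order asked, and still so for the second after the job is handed in, with the robot touching nothing.
It also fails if it takes over 35 s, if anything falls off the work surface, if the arm or the gripper's body presses on something with over 40 N, if the wrist force passes 120 N, or if a joint passes its speed limit or range.

## Robot

A 6-joint arm with a two-finger parallel gripper is mounted at the origin on the work surface. World frame = base frame: x ahead of the robot, y to its left, z up, the work surface at z = 0. Lengths are in mm, angles in rad, forces in N, time in s.
With the tool pointing down it reaches from about 275 to 850 mm from the base axis. Payload 5.2 kg.
Tool frame: the origin (TCP) lies at the very end of the fingers, on their centre line; the grasp point (between the pads) lies 19 mm behind it; z points along the fingers, y is the line along which they close (so a half turn about z gives the same grasp; the last joint's range is limited). The gripper opens to 85 mm and grips with 20 to 120 N. Pads are 22 mm wide; open, the fingers measure 114 mm over their backs; the gripper's body (76 mm by 85 mm) begins 54 mm behind the grasp point. The pads swing forward as they close: fully open they stand 13 mm farther back than shut.
Start: joints at [-1.307, 0.259, 1.535, -0, 1.348, -0.203], TCP at [247.537, -491.152, 231.31] pointing down, gripper open.
Joint ranges: [-3.14, 3.14], [-0.91, 2.08], [0.19, 2.58], [-1.22, 4.36], [0.22, 2.71], [-3.12, 3.12]. Speed limits (rad/s): [2.57, 2.57, 3.14, 3.14, 3.14, 3.14].

## Interface

Orientations are given as [roll, pitch, yaw] about the fixed x, y, z axes, in that order (R = Rz(yaw) Ry(pitch) Rx(roll)).
In Python, from workcell import r gives the robot as it stands.
- The arm moves only by the tool arm_command, never from a script. Its arguments are lists of equal length, an entry for each row: "slide": the shift along the tool's x, y, z in mm, a list of three; "roll": the turn about the tool's z in rad. A call has 1 to 12 rows; each row is the pose to reach, as a shift and turn from the pose commanded when the call began, along the tool's axes at that moment; what a row does not reach only later rows make up. A row lasts 1/8 s, in which the tool goes at most 62.5 mm and 10.7 degrees, less where a joint would pass 70% of its speed; a pose out of reach is approached as far as the arm can. A call with a gripper value outside its range is refused whole. "gripper" is the opening, from 0 (shut) to 1 (fully open), set as the call begins (left out, the last holds). The fingers move at their own pace and stop on an object; "squeeze" is the grip in N (left out, the last holds). Time passes only in rows, so rows that repeat a pose let the fingers close. It gives the time, the measured TCP pose, the force, the opening and the grip force at its end, in the units of the state.
- r.get_obs(): the state, without advancing time (a new reading comes with each control period).
- r.camera(name): name is "scene" or "side" or "wrist"; returns a dict with "color" (480x640x3 uint8, red, green, blue), "z_map" (480x640 float32, mm along the optical axis (not along the pixel's ray), 0 where there is no reading), "K" (3x3 intrinsics, pixels), "view" (4x4, takes a point from world to camera coordinates). Camera axes: x right, y down, z forward; pixel columns grow to the right and rows downward; lengths in mm; the calibration is good to about 2 mm. The wrist camera is an equidistant fisheye: a pixel r from the principal point sees the ray r / f radians off the axis. A picture is of the moment at which its call begins.
- r.finish_job(): hands the job in; it is judged then, once.
The state is a dict: "time": time; "joint_pos": joint angles; "dq": joint speeds; "joint_torque": joint torques, N m; "ee_pos": TCP position; "tool_rot": TCP orientation; "force": force on the tool from outside, world axes, zero at the start; "moment": the same for the moment, N m; "width": opening from 0.0 (shut) to 1.0 (fully open); "gripper_force": force on a finger pad.
Only numpy, scipy, OpenCV 4.12 (cv2) and the standard library are available. Lean on these libraries where they do the work, as an engineer would, in place of code of your own. Each camera call takes 0.05 s, during which the arm holds its last target. There are 200 camera calls.

## Working session

There is one attempt and no reset: what is moved stays moved. The work goes in short steps, Python scripts to look and compute and a tool call to move; the robot and the scene stay as the last step left them, time stands still between calls to the robot, and variables do not carry over. Pictures are saved under pics/ and viewed, at most 10 in all, crops included, and the job is handed in when it is done.

Besides the shell and the picture viewer there is one more tool, called after "Request:" as name(argument=value, ...), one argument or row to a line, values as JSON. arm_command: Moves the arm, as the interface text tells. Its arguments: {"type":"object","properties":{"slide":{"type":"array","items":{"type":"array","items":{"type":"number"}}},"roll":{"type":"array","items":{"type":"number"}},"gripper":{"type":"number"},"squeeze":{"type":"number"}},"required":["slide","roll"]}

```bash
mkdir -p pics; python3 - <<'E'
from workcell import r
import cv2,pickle,numpy as np
d={}
for n in("scene","side"):
    c=r.camera(n);d[n]=c;cv2.imwrite(f"pics/{n}0.png",c["color"][:,:,::-1]);print(n,c["K"].tolist(),np.round(c["view"],3).tolist())
pickle.dump(d,open("d.pkl","wb"))
o=r.get_obs();print({k:np.round(v,3).tolist() for k,v in o.items()})
E
```

```text
scene [[535.5112724327465, 0.0, 315.5005056301803], [0.0, 535.5112724327465, 242.81939570340725], [0.0, 0.0, 1.0]] [[0.357, 0.934, -0.011, -241.028], [0.523, -0.209, -0.826, -271.185], [-0.774, 0.289, -0.563, 1472.877], [0.0, 0.0, 0.0, 1.0]]
side [[462.44532136165714, 0.0, 319.82818544989493], [0.0, 462.44532136165714, 234.6737693940502], [0.0, 0.0, 1.0]] [[0.995, -0.098, 0.013, -643.319], [-0.055, -0.661, -0.748, 110.919], [0.081, 0.744, -0.663, 898.39], [0.0, 0.0, 0.0, 1.0]]
{'time': 0.1, 'joint_pos': [-1.307, 0.259, 1.536, 0.0, 1.348, -0.203], 'dq': [-0.0, -0.004, -0.002, -0.001, 0.001, 0.0], 'joint_torque': [0.003, -44.697, -29.125, -0.0, 0.006, 0.0], 'ee_pos': [247.428, -490.678, 230.578], 'tool_rot': [-3.14, -0.0, 0.467], 'force': [0.402, 0.264, -0.278], 'moment': [-0.007, -0.002, 0.034], 'gripper_force': 0.0, 'width': 0.999}
```

View pics/scene0.png

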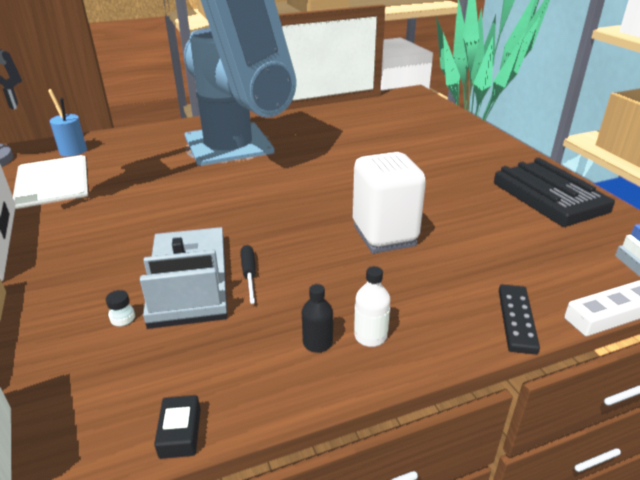

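View pics/side0.png

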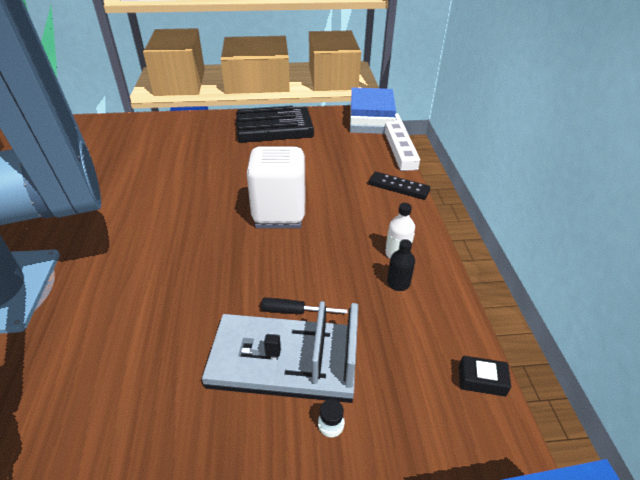

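The side view shows the stand at pixels (205–357, 305–395), knob at (272,345), slot corner near (248,347). The scene view shows the knob at (178,245), the jar at (120,308) and the screwdriver at (250,272).

```bash
python3 - <<'E'
import cv2,pickle,numpy as np
d=pickle.load(open("d.pkl","rb"))
def pts(c):
    K=c["K"];z=c["z_map"];v,u=np.mgrid[:480,:640]
    P=np.stack([(u-K[0,2])/K[0,0]*z,(v-K[1,2])/K[1,1]*z,z],-1)
    R=c["view"][:3,:3];return (P-c["view"][:3,3])@R
c=d["side"];W=pts(c);col=c["color"].astype(int);sl=np.s_[290:405,195:375]
w=W[sl].reshape(-1,3);k=col[sl].reshape(-1,3)
grey=(k.max(1)-k.min(1)<40)&(k.mean(1)>70)
top=w[grey&(abs(w[:,2]-30)<4)]
for t in [top]:
    rc=cv2.minAreaRect(t[:,:2].astype(np.float32));print(len(t),np.median(t[:,2]),rc,np.round(cv2.boxPoints(rc),1).tolist())
for n,s in(("side",np.s_[330:362,258:288]),("scene",np.s_[230:262,165:195])):
    c=d[n];w=pts(c)[s].reshape(-1,3);k=c["color"][s].reshape(-1,3).astype(int)
    m=(k.max(1)<70)&(w[:,2]>70)&(w[:,2]<84);q=w[m]
    print(n,m.sum(),q.mean(0),q.min(0),q.max(0));rc=cv2.minAreaRect(q[:,:2].astype(np.float32));print(rc)
# jaws: points z 92..101
m=grey&(w.shape[0]>0)
w=W[sl].reshape(-1,3);j=w[(w[:,2]>88)&(w[:,2]<104)]
print(j.min(0),j.max(0))
cv2.imwrite("pics/crop.png",cv2.resize(d["side"]["color"][290:410,195:375,::-1],None,fx=4,fy=4,interpolation=2))
cc=cv2.resize(d["scene"]["color"][215:335,95:275,::-1],None,fx=4,fy=4);cv2.imwrite("pics/crop2.png",cc)
E
```

```text
7648 29.48333585354913 ((563.6778564453125, -204.62278747558594), (133.3641357421875, 240.78738403320312), 78.57508087158203) [[432.5, -246.10000610351562], [668.5, -293.79998779296875], [694.9000244140625, -163.10000610351562], [458.8999938964844, -115.4000015258789]]
side 149 [ 547.83735427 -216.31794555   75.96134677] [ 535.23212387 -224.52286931   70.27269849] [ 559.41112027 -206.64489311   81.22796215]
((547.6558837890625, -214.76153564453125), (16.666746139526367, 22.39423179626465), 76.43848419189453)
scene 60 [ 554.980664   -211.8845619    75.75127624] [ 543.55248935 -220.89465954   70.15645253] [ 562.78602909 -204.79817466   80.21426289]
((553.1286010742188, -211.89866638183594), (15.163808822631836, 17.879180908203125), 72.34375)
[ 606.97679703 -284.22162855   88.02441615] [ 689.62916955 -160.56254588  102.2412789 ]
```

View pics/crop.png

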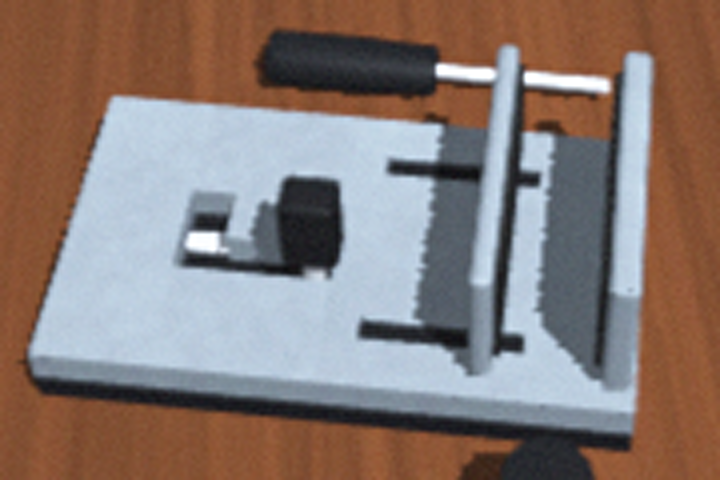

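Request:
arm_command(
  slide=[
    [40,-12,5],
    [90,-26,15],
    [140,-40,25],
    [190,-55,35],
    [240,-70,45],
    [290,-84,55],
    [335,-97,65],
    [370,-107,75],
    [392.7,-113.6,81],
    [392.7,-113.6,81],
    [392.7,-113.6,81],
    [392.7,-113.6,81],
  ],
  roll=[-0.1,-0.2,-0.3,-0.42,-0.54,-0.66,-0.76,-0.85,-0.905,-0.905,-0.905,-0.905],
  gripper=0.6,
  squeeze=50,
)

```text
time: 1.6
ee_pos: [546.6, -213.9, 150.6]
tool_rot: [3.141, 0.0, 1.37]
force: [-0.1, -0.4, 0.2]
width: 0.601
gripper_force: 0.0
```

```bash
python3 - <<'E'
from workcell import r
import cv2,numpy as np
c=r.camera("wrist");cv2.imwrite("pics/w1.png",c["color"][:,:,::-1])
f=c["K"][0,0]
for p in [(547,-213,78),(563.7-.98*77,-204.6+.2*77,30)]:
    q=c["view"]@np.array([*p,1]);t=np.arctan2(np.hypot(q[0],q[1]),q[2]);n=np.hypot(q[0],q[1]);print(c["K"][0,2]+f*t*q[0]/n,c["K"][1,2]+f*t*q[1]/n)
c=r.camera("side");cv2.imwrite("pics/s1.png",c["color"][:,:,::-1])
E
```

```text
321.4696074506098 250.03524613895254
237.48458833451258 213.00779328470787
```

View pics/w1.png

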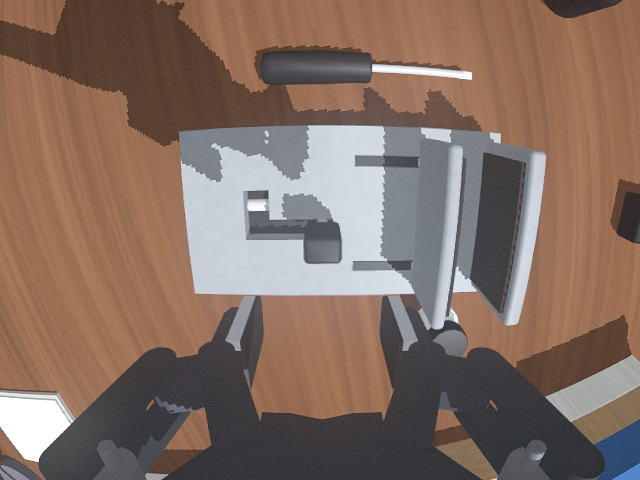

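The wrist view confirms it: the knob's top face is centred at about (323,249) where I predicted (321,250), and the side leg leaves upward (stand +y) at (257,205). Now I'll descend.

Request:
arm_command(
  slide=[
    [0,0,25],
    [0,0,50],
    [0,0,75],
    [0,0,95],
    [0,0,106],
    [0,0,106],
    [0,0,106],
  ],
  roll=[0,0,0,0,0,0,0],
)

```text
time: 2.58
ee_pos: [547.6, -213.5, 45.2]
tool_rot: [3.14, 0.001, 1.371]
force: [0.7, 0.1, 0.8]
width: 0.6
gripper_force: 0.0
```

Request:
arm_command(
  slide=[
    [0,0,0],
    [0,0,0],
    [0,0,0],
    [0,0,0],
    [0,0,0],
    [0,0,0],
  ],
  roll=[0,0,0,0,0,0],
  gripper=0.0,
  squeeze=50,
)

```text
time: 3.32
ee_pos: [547.5, -213.2, 45.2]
tool_rot: [3.14, 0.001, 1.372]
force: [-0.6, 0.3, 7.3]
width: 0.269
gripper_force: 49.0
```

Request:
arm_command(
  slide=[
    [0,-5,-1],
    [0,-12,-1],
    [0,-19,-1],
    [0,-26,-1],
    [0,-33,-1],
    [0,-40,-1],
    [0,-45,-1],
    [0,-48,-1],
    [0,-48,-1],
    [0,-48,-1],
  ],
  roll=[0,0,0,0,0,0,0,0,0,0],
)

```text
time: 4.58
ee_pos: [500.9, -203.8, 45.3]
tool_rot: [3.139, 0.0, 1.372]
force: [6.3, -1.1, -4.4]
width: 0.275
gripper_force: 49.7
```

Request:
arm_command(
  slide=[
    [0,-1,0],
    [0,-2,0],
    [0,-3,0],
    [0,-3,0],
    [0,-3,0],
  ],
  roll=[0,0,0,0,0],
)

```text
time: 5.2
ee_pos: [498.3, -203.3, 45.3]
tool_rot: [3.139, 0.0, 1.372]
force: [7.3, -2.2, -5.5]
width: 0.274
gripper_force: 49.5
```

Request:
arm_command(
  slide=[
    [0,-1,0],
    [0,-2,0],
    [0,-2,0],
  ],
  roll=[0,0,0],
)

```text
time: 5.58
ee_pos: [498.0, -203.4, 45.4]
tool_rot: [3.135, 0.001, 1.371]
force: [14.4, -1.7, -10.6]
width: 0.275
gripper_force: 49.6
```

The force jumps with no more travel, so the knob is at its stop. I'll ease back about 3 mm and push sideways.

Request:
arm_command(
  slide=[
    [0,3,0],
    [3,3,0],
    [6,3,0],
    [9,3,0],
    [12,3,0],
    [15,3,0],
    [18,3,0],
    [21,3,0],
    [23,3,0],
    [23,3,0],
    [23,3,0],
  ],
  roll=[0,0,0,0,0,0,0,0,0,0,0],
)

```text
time: 6.95
ee_pos: [503.7, -182.0, 45.3]
tool_rot: [3.138, 0.002, 1.372]
force: [5.5, -5.4, -6.7]
width: 0.272
gripper_force: 50.4
```

Request:
arm_command(
  slide=[
    [1,0,0],
    [2,0,0],
    [3,0,0],
    [3,0,0],
  ],
  roll=[0,0,0,0],
)

```text
time: 7.45
ee_pos: [504.2, -181.8, 45.4]
tool_rot: [3.138, 0.006, 1.372]
force: [3.6, -16.3, -9.9]
width: 0.275
gripper_force: 50.0
```

```bash
python3 - <<'E'
from workcell import r
import cv2
c=r.camera("wrist");cv2.imwrite("pics/w2.png",c["color"][:,:,::-1])
E
```

```text
(no output)
```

View pics/w2.png

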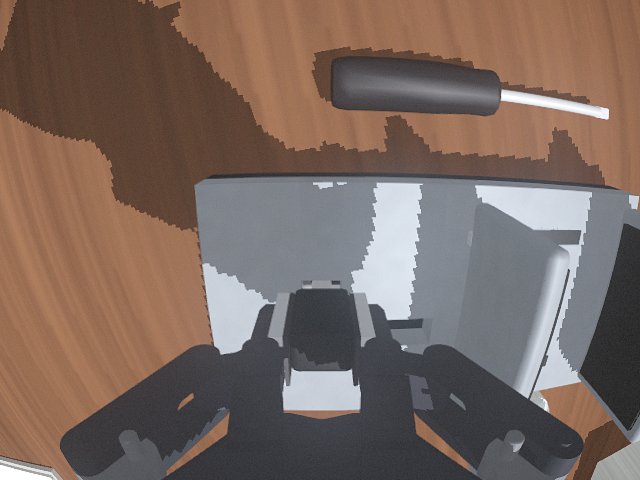

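The knob at (322,330) is still centred in the pads, and the force rose to 16 N with no travel, so it's at the side leg's end. I'll relax, release and rise.

Request:
arm_command(
  slide=[
    [-1,0,0],
    [-2.5,0,0],
    [-2.5,0,0],
  ],
  roll=[0,0,0],
)

```text
time: 7.88
ee_pos: [503.9, -182.0, 45.3]
tool_rot: [3.138, 0.002, 1.371]
force: [6.2, -6.8, -7.5]
width: 0.27
gripper_force: 50.4
```

Request:
arm_command(
  slide=[
    [0,0,0],
    [0,0,0],
    [0,0,0],
    [0,0,0],
    [0,0,0],
  ],
  roll=[0,0,0,0,0],
  gripper=0.6,
)

```text
time: 8.5
ee_pos: [502.6, -179.9, 45.3]
tool_rot: [-3.141, -0.0, 1.372]
force: [-0.1, -0.5, -0.1]
width: 0.601
gripper_force: 0.0
```

Request:
arm_command(
  slide=[
    [0,0,-15],
    [0,0,-40],
    [0,0,-70],
    [0,0,-100],
    [0,0,-130],
    [0,-40,-150],
    [0,-80,-160],
    [0,-80,-160],
    [0,-80,-160],
  ],
  roll=[0,0,0,0,0,0,0,0,0],
)

```text
time: 9.62
ee_pos: [424.9, -164.6, 206.3]
tool_rot: [3.139, 0.001, 1.372]
force: [0.4, 0.1, 0.1]
width: 0.601
gripper_force: 0.0
```

```bash
python3 - <<'E'
from workcell import r
import cv2
c=r.camera("side");a=c["color"][290:440,195:375,::-1]
b=r.camera("scene")["color"][215:365,95:275,::-1]
cv2.imwrite("pics/e.png",cv2.resize(cv2.hconcat([a.copy(),b.copy()]),(800,333)))
o=r.get_obs();print(o["ee_pos"],o["force"],o["time"])
E
```

```text
[ 425.04602201 -164.53542319  205.48306373] [-0.40573383 -0.05389318 -0.50566824] 9.725
```

View pics/e.png

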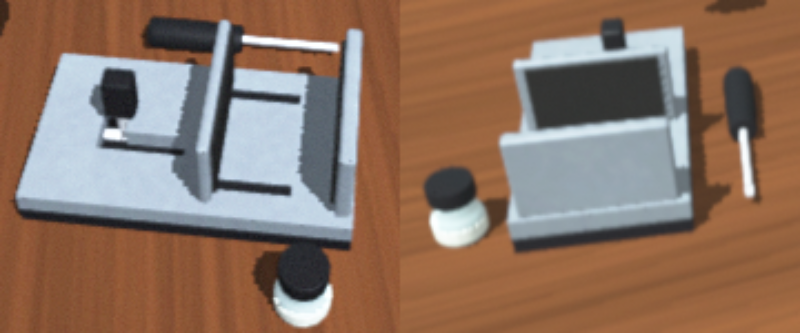

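The knob at (120,92) sits at the end of the side leg, the jaw is held open, and the jar and screwdriver haven't moved. I'm handing it in.

```bash
python3 -c "
from workcell import r
print(r.finish_job())"
```

```text
the job is handed in; nothing more can be done
None
```

The clamp is open: I drew the knob out to its stop, pushed it to the end of the side leg and let go, and the final pictures show it staying parked with the jaw held open; the arm went nowhere near the jar, screwdriver or bottles, and the job was handed in at about 10 s.

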